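# Index the watch-cleaning carousel and stand the spare jar on its free place

## Robot

A 6-joint arm with a two-finger parallel gripper is mounted at the origin on the work surface. World frame = base frame: x ahead of the robot, y to its left, z up, the work surface at z = 0. Lengths are in m, angles in rad, forces in N, time in s.
With the tool pointing down it reaches from about 0.375 to 0.9 m from the base axis. Payload 3.1 kg.
Tool frame: the origin (TCP) lies midway between the tips of the shut fingers; the grasp point (between the pads) lies 19 mm behind it; z points along the fingers, y is the line along which they close (so a half turn about z gives the same grasp; the last joint's range is limited). The gripper opens to 87 mm and grips with 3 to 60 N. Pads are 19 mm wide; open, the fingers measure 117 mm over their backs; the gripper's body (75 mm by 190 mm) begins 51 mm behind the grasp point.
Start: joints at [1.01, 0.527, 1.433, -0, 1.181, -0.178], TCP at [0.233, 0.58, 0.223] pointing down, gripper open.
Joint ranges: [-3.08, 3.08], [-0.75, 2.2], [0.22, 2.44], [-1.43, 4.57], [0, 2.65], [-2.85, 2.85]. Speed limits (rad/s): [2.79, 2.79, 3.14, 3.14, 3.14, 3.14].

## Interface

Orientations are given as a unit quaternion [x, y, z, w].
In Python, from rig import robot gives the robot as it stands.
- The arm moves only by the shell command python3 -m jog 'ROWS' [FORCE]. ROWS is a JSON object of lists of equal length, an entry for each row: "dp": the shift along the tool's x, y, z in mm, a list of three; "delta_rot": the turn, a rotation vector about the tool's x, y, z in rad, a list of three; "gripper": the opening, from -1 (shut) to 1 (fully open). A call has 1 to 12 rows; each row is the pose to reach, as a shift and turn from the pose commanded when the call began, along the tool's axes at that moment; what a row does not reach only later rows make up. A row lasts 1/10 s, in which the tool goes at most 50 mm and 8.59 degrees, less where a joint would pass 70% of its speed; a pose out of reach is approached as far as the arm can. A call with a gripper value outside its range is refused whole. The fingers move at their own pace and stop on an object; FORCE is the grip in N (left out, the last holds). Time passes only in rows, so rows that repeat a pose let the fingers close. It gives the time, the measured TCP pose, the force, the opening and the grip force at its end, in the units of the state.
- robot.get_obs(): the state, without advancing time (a new reading comes with each control period).
- robot.camera(name): name is "scene" or "side" or "wrist"; returns the picture (480x640x3 uint8, red, green, blue); there is no depth.
- robot.camera_model(name): a dict with "fx", "fy", "cx", "cy" (pixels), "xyz" and "orientation" of the camera in the world; the wrist camera has in their place "T_tool_cam" (4x4, takes a point from camera to tool coordinates, whose origin is the TCP and whose axes are the flange's). Camera axes: x right, y down, z forward; pixel columns grow to the right and rows downward; lengths in m; the calibration is good to about 2 mm. A picture is of the moment at which its call begins: read the wrist's pose just before it. camera_model takes no time and is no camera call.
- robot.hand_in(): hands the job in; it is judged then, once.
Trained networks look in the newest picture that a camera, given by its name, has taken for a name from the list of things; names that differ only in an ending like _2 or _b are one class to them, and where a whole thing is asked for, a point or a joint stands for the part that bears it (a point fixed in the world has none). Each returns a list of dicts, best first, with "score" (0 to 1); they miss things now and then, are a little off and sometimes report something else, mostly with a low value. They report only what shows in the picture. A call takes as long as a camera call.
- robot.search_frame(name, camera): "rect" ([left, top, right, bottom] in pixels, round what is visible of it).
The state is a dict: "time": time; "q": joint angles; "joint_velocities": joint speeds; "joint_torque": joint torques, N m; "position": TCP position; "tool_rot": TCP orientation; "ft_force": force on the tool from outside, world axes, zero at the start; "moment": the same for the moment, N m; "grip_width": finger opening in m; "grip_force": force on a finger pad.
Only numpy, scipy, OpenCV 4.12 (cv2) and the standard library are available. Lean on these libraries where they do the work, as an engineer would, in place of code of your own. Each camera call takes 0.05 s, during which the arm holds its last target. There are 200 camera calls.

## Task

On the watch-cleaning machine, turn the jar carousel until its free place clicks in at the front, on the side of the control panel. Then fetch the spare jar, the one like those on the carousel, from under the glass shelf and stand it upright in the middle of the free place, setting it down rather than letting it drop. The other jars must stay standing on their pads, and the rest of what lies on the bench must stay where it is.

Things in the scene. Friction and masses are not known exactly. Their poses are not given: they have to be found in the camera images.
- machine: Watch-cleaning machine, fixed: grey base 320 x 290 mm, top 60 mm above the bench. Origin at bench level on the carousel's axis; -x is its front (dial panel, 140 mm from the axis), roughly facing the robot. A 22 mm column 153 mm behind the axis holds a motor head (68 mm wide) and basket over the rear of the carousel, from 184 to 400 mm above the bench.
- carousel: The turning disc; origin on its axis, 68 mm above the bench, z up. When its x axis is parallel to the machine's, the free place is at the front. It starts 0.7 to 1.4 rad anticlockwise (from above) of that, so turn it clockwise. Spring detents every quarter turn hold and centre it within 0.06 rad; going in or out of one takes about 8 N at a post. Between them about 1 N turns it; it stays as left.
- front_point (a point): Point of the machine (does not turn): where the centre of the free place must come, 85 mm in front of the axis, at pad height 82 mm above the bench. Its x axis points to the machine's rear, z up.
- free_place (a point): Centre of the top of the free pad on the carousel. The carousel is an aluminium disc of 250 mm, top 80 mm above the bench, with four black rubber pads 72 mm across and 2 mm thick, 90 degrees apart, centres 85 mm from the axis; three carry jars.
- place_left (a point): Centre of the top of the pad that holds jar_left: seen from the robot it lies left of the axis with the free place at the front.
- place_rear (a point): Centre of the top of the pad that holds jar_rear, across from the free one.
- place_right (a point): Centre of the top of the pad that holds jar_right.
- post_a (a point): Centre of the top of one of four upright steel finger posts for turning the carousel: 14 mm diameter, 48 mm tall above the disc (top 128 mm above the bench), 110 mm from the axis, half-way between pads. Post a is the one between the free place and place_left: with the free place at the front it stands front left, 45 degrees from the front.
- post_b (a point): Top of the same kind of finger post between the free place and place_right: it stands front right once the free place is at the front. The other two posts are behind.
- jar: The spare jar: glass with a paper band and metal lid, 56 mm diameter, 85 mm tall, about 0.3 kg, standing on the bench under the glass shelf (riser). Origin at the centre of its underside, z up along the jar. Its wall is straight up to 53 mm, then a shoulder and a lid 50 mm wide, 16 mm tall.
- jar_left: Jar like the spare one, standing loose on its pad; origin at the centre of its underside, z up.
- jar_rear: Jar like the spare one, on its pad; origin at the centre of its underside.
- jar_right: Jar like the spare one, on its pad; origin at the centre of its underside.
- riser: Narrow fixed shelf, open front and back. Clear glass board 100 mm deep (x), 420 mm long (y), underside 200 mm above the bench; tins and boxes on it up to 270 mm. Legs 198 mm out, in the rear half. Origin at bench level under the middle; -x is its front, roughly facing the robot. Spare jar, oil bottle and tin stand under it in a row, any order, 100 mm apart, 15 to 25 mm behind its front edge.
- oil_bottle: Slim amber bottle, 34 mm diameter, 88 mm tall, under the riser. Origin at the centre of its underside.
- tin: Flat aluminium tin, 60 mm diameter, 34 mm tall, under the riser. Origin at the centre of its underside.
- loupe: Black eyeglass loupe standing on the mat, 38 mm across, 45 mm tall. Origin at the centre of its underside.
- screwdriver: Slim steel screwdriver lying on the mat, 120 mm long, 8 mm thick. Origin near its middle, on the mat.
- movement_holder: Brass movement holder, 60 x 24 mm, 27 mm tall, on the mat. Origin at the centre of its underside.
- parts_tray: Flat wooden parts tray 110 x 150 mm, 14 mm tall, with brass wheels, on the mat. Origin at the centre of its underside.

How it is judged:
On the way, in this order (a step that is already met when the one before it is completed fails the run):
1. the carousel rests in its detent with the free place at the front, and the place is still empty (horizontal distance between free_place and front_point below 0.004 m and horizontal distance between jar and free_place above 0.06 m), for 0.3 s.
2. the spare jar stands on the free place (horizontal distance between jar and free_place below 0.01 m and z of jar in the frame of free_place below 0.004 m and angle between jar's own z axis and vertical below 0.08 rad), for 0.2 s.
At the end, for the whole second after the job is handed in: The carousel rests in the detent with the free place at the front (its centre within 4 mm of the front point); the spare jar stands upright (within 0.08 rad) and still on it, its centre within 10 mm of the pad's centre; the other three jars stand upright within 12 mm of the centres of their pads (all of step 2 and horizontal distance between free_place and front_point below 0.004 m and z of jar in the frame of free_place above -0.004 m and linear speed of jar below 0.02 m/s and horizontal distance between jar_left and place_left below 0.012 m and angle between each of jar_left, jar_rear, jar_right's own z axis and vertical below 0.1 rad and horizontal distance between jar_rear and place_rear below 0.012 m and horizontal distance between jar_right and place_right below 0.012 m); the robot touches nothing.
It fails at once if a jar on the carousel is tipped (angle between any of jar_left, jar_rear, jar_right's own z axis and vertical above 0.3 rad).
It fails at once if the spare jar is let fall (moving faster than 0.35 m/s while not held) (contact force between the fingers and jar below 0.3 N and linear speed of jar above 0.35 m/s).
It fails at once if the oil bottle or the tin beside the jar is shifted by more than 15 mm or tipped (distance of any of oil_bottle, tin from where it was at the start of the episode above 0.015 m or angle between oil_bottle's own z axis and vertical above 0.3 rad).
It fails at once if something else on the mat is shifted by more than 15 mm (distance of any of loupe, screwdriver, movement_holder, parts_tray from where it was at the start of the episode above 0.015 m).
It also fails if it takes over 69 s, if anything falls off the work surface, if the arm or the gripper's body presses on something with over 40 N, if the wrist force passes 120 N, or if a joint passes its speed limit or range.

## Working session

There is one attempt and no reset: what is moved stays moved. The work goes in short steps, Python scripts to look and compute and a shell command to move; the robot and the scene stay as the last step left them, time stands still between calls to the robot, and variables do not carry over. Pictures are saved under pics/ and viewed, at most 10 in all, crops included, and the job is handed in when it is done.

```bash
ls; mkdir -p pics; python3 - <<'E'
from rig import robot
import cv2,numpy as np
o=robot.get_obs(); print({k:np.round(v,3).tolist() for k,v in o.items()})
for c in ["scene","side"]:
    im=robot.camera(c); cv2.imwrite(f"pics/{c}0.png",im[:,:,::-1]); print(c,robot.camera_model(c))
    for n in ["machine","carousel","jar","riser","oil_bottle","tin","post_a","free_place","loupe","parts_tray"]:
        print(n,[(np.round(d["rect"]).tolist(),round(d["score"],2)) for d in robot.search_frame(n,c)][:8])
print(robot.camera_model("wrist"))
E
```

```text
pics
{'time': 0.0, 'q': [1.01, 0.528, 1.434, -0.0, 1.181, -0.178], 'joint_velocities': [0.001, 0.001, 0.002, 0.001, -0.001, -0.001], 'joint_torque': [0.0, -44.004, -17.659, 0.063, 0.058, -0.0], 'position': [0.232, 0.579, 0.222], 'tool_rot': [0.19, 0.982, -0.001, -0.0], 'ft_force': [0.177, -0.032, -0.544], 'moment': [0.004, -0.019, 0.014], 'grip_force': 0.0, 'grip_width': 0.087}
scene {'fx': 474.6458197888163, 'fy': 474.6458197888163, 'cx': 326.3099280128693, 'cy': 245.66654962994366, 'xyz': array([0.47565756, 0.2776997 , 0.95588611]), 'orientation': array([-0.10509016,  0.98216061, -0.15509142,  0.01622513])}
machine [([169.0, 13.0, 370.0, 230.0], 0.83), ([246.0, 92.0, 274.0, 133.0], 0.25)]
carousel [([237.0, 80.0, 356.0, 200.0], 0.58)]
jar [([367.0, 369.0, 430.0, 461.0], 0.69), ([274.0, 286.0, 296.0, 316.0], 0.63), ([168.0, 12.0, 370.0, 230.0], 0.52)]
riser [([142.0, 208.0, 303.0, 480.0], 0.85), ([362.0, 224.0, 399.0, 237.0], 0.51)]
oil_bottle [([142.0, 211.0, 300.0, 480.0], 0.72), ([255.0, 349.0, 270.0, 367.0], 0.65)]
tin [([239.0, 395.0, 263.0, 426.0], 0.8)]
post_a [([236.0, 83.0,
[... 669 characters left out ...]
0.0], 0.63)]
post_a [([243.0, 131.0, 355.0, 217.0], 0.86)]
free_place [([244.0, 137.0, 356.0, 219.0], 0.92)]
loupe [([352.0, 309.0, 375.0, 333.0], 0.96), ([244.0, 133.0, 357.0, 222.0], 0.35)]
parts_tray [([308.0, 384.0, 396.0, 480.0], 0.68)]
{'fx': 382.5331323394358, 'fy': 382.5331323394358, 'cx': 321.15081615254434, 'cy': 236.82172917407604, 'T_tool_cam': array([[-9.83309312e-04, -9.52066567e-01, -3.05889336e-01,
         8.39553213e-02],
       [ 9.99999483e-01, -8.56924085e-04, -5.47452992e-04,
        -2.70086212e-05],
       [ 2.59087751e-04, -3.05889716e-01,  9.52066917e-01,
        -1.61565202e-01],
       [ 0.00000000e+00,  0.00000000e+00,  0.00000000e+00,
         1.00000000e+00]])}
```

View pics/scene0.png

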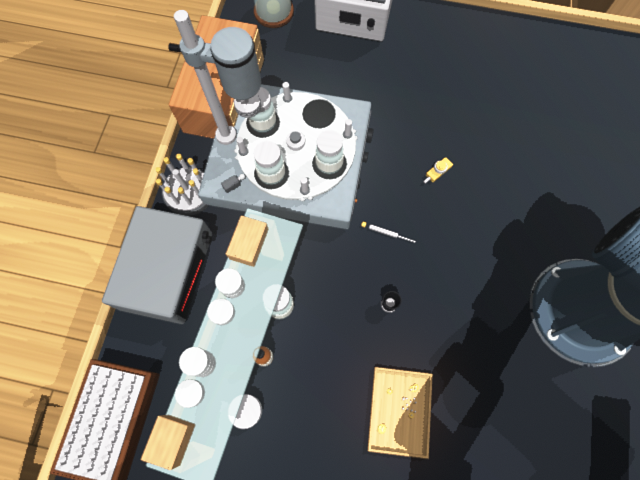

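View pics/side0.png

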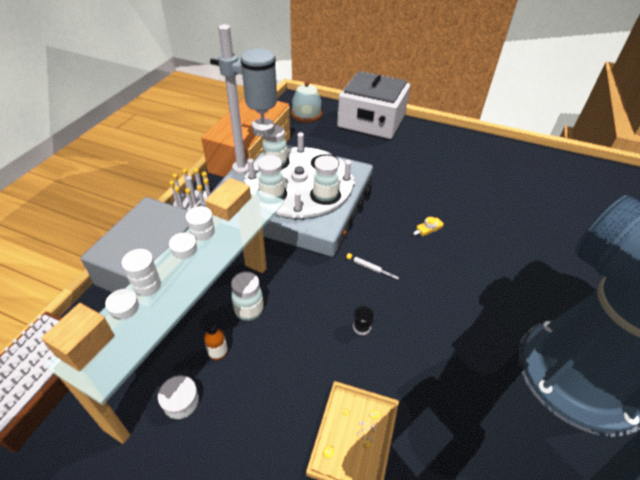

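```bash
cat > h.py <<'E'
import numpy as np
from scipy.spatial.transform import Rotation as R
from rig import robot
def cam(n):
    m=robot.camera_model(n)
    if n=="wrist":
        o=robot.get_obs(); T=np.eye(4); T[:3,:3]=R.from_quat(o["tool_rot"]).as_matrix(); T[:3,3]=o["position"]
        T=T@m["T_tool_cam"]; return m,T[:3,:3],T[:3,3]
    return m,R.from_quat(m["orientation"]).as_matrix(),np.array(m["xyz"])
def px2w(n,u,v,z,c=None):
    m,A,t=c or cam(n); d=A@[(u-m["cx"])/m["fx"],(v-m["cy"])/m["fy"],1]; return t+d*(z-t[2])/d[2]
def w2px(n,p,c=None):
    m,A,t=c or cam(n); q=A.T@(np.array(p)-t); return np.array([m["fx"]*q[0]/q[2]+m["cx"],m["fy"]*q[1]/q[2]+m["cy"]])
E
python3 - <<'E'
from h import *
np.set_printoptions(precision=3,suppress=True)
for n in ["scene","side"]: print(n,w2px(n,[0,0,0]),w2px(n,[.233,.58,.223]))
S=lambda *a:px2w("scene",*a)
print("axis from disc",S(296,141,.08),"free",S(319,113,.082),"posts",[S(*p,.128)[:2] for p in [(286,87),(349,125),(305,182),(242,142)]])
print("jar top",S(285,299,.085),"bottle",S(264,356,.088),"tin",S(245,411,.034))
T=lambda *a:px2w("side",*a)
print("side disc",T(299,182,.08),"free",T(325,162,.082),"posts",[T(*p,.128)[:2] for p in [(300,136),(348,163),(298,196),(251,166)]])
print("jar base",T(248,314,0),"lidtop",T(245,279,.085),"bottle",T(216,357,0),"tin",T(178,385,.034))
print("riser corners scene",[S(*p,.2)[:2] for p in [(249,210),(303,224),(215,479)]])
print("machine corners",[S(*p,.06)[:2] for p in [(371,101),(350,227),(205,205)]])
print("loupe",S(391,299,.045),"tray",S(401,414,.014),'scr',S(388,233,.004),"mh",S(438,170,.02))
E
```

```text
scene [584.217 310.798] [465.129 692.333]
side [582.484 372.371] [365.762 788.879]
axis from disc [ 0.645 -0.211  0.08 ] free [ 0.613 -0.286  0.082] posts [array([ 0.685, -0.302]), array([ 0.541, -0.242]), array([ 0.599, -0.101]), array([ 0.74 , -0.159])]
jar top [0.588 0.12  0.085] bottle [0.599 0.229 0.088] tin [0.616 0.329 0.034]
side disc [ 0.638 -0.193  0.08 ] free [ 0.611 -0.287  0.082] posts [array([ 0.683, -0.3  ]), array([ 0.54 , -0.245]), array([ 0.595, -0.095]), array([ 0.733, -0.146])]
jar base [0.601 0.13  0.   ] lidtop [0.607 0.113 0.085] bottle [0.608 0.235 0.   ] tin [0.623 0.318 0.034]
riser corners scene [array([0.67 , 0.004]), array([0.574, 0.009]), array([0.609, 0.418])]
machine corners [array([ 0.511, -0.354]), array([ 0.498, -0.055]), array([ 0.797, -0.039])]
loupe [0.391 0.069 0.045] tray [0.333 0.273 0.014] scr [ 0.418 -0.079  0.004] mh [ 0.337 -0.24   0.02 ]
```

```bash
python3 -m jog '{"dp":[[-345,-450,-54],[-345,-450,-54],[-345,-450,-54],[-345,-450,-54],[-345,-450,-54],[-345,-450,-54],[-345,-450,-54],[-345,-450,-54],[-345,-450,-54],[-345,-450,-54],[-345,-450,-54],[-345,-450,-54]],"delta_rot":[[0,0,-0.21],[0,0,-0.21],[0,0,-0.21],[0,0,-0.21],[0,0,-0.21],[0,0,-0.21],[0,0,-0.21],[0,0,-0.21],[0,0,-0.21],[0,0,-0.21],[0,0,-0.21],[0,0,-0.21]],"gripper":[-0.3,-0.3,-0.3,-0.3,-0.3,-0.3,-0.3,-0.3,-0.3,-0.3,-0.3,-0.3]}'
python3 - <<'E'
from h import *
o=robot.get_obs();print(np.round(o["q"],4),o["position"],R.from_quat(o["tool_rot"]).as_matrix().round(3))
A=R.from_quat(o["tool_rot"]).as_matrix()
print(A.T@(np.array([.45,-.2,.30])-o["position"])*1e3)
E
```

```text
time: 2.3
position: [0.3873, 0.03, 0.2775]
tool_rot: [0.088, 0.996, -0.001, 0.002]
ft_force: [-0.4, 1.0, 0.3]
grip_width: 0.0307
grip_force: 0.0
[-2.1170e-01  1.1900e-01  1.9081e+00 -1.2000e-03  1.1107e+00 -1.6058e+00] [0.38725118 0.02996501 0.27754928] [[-0.985  0.175  0.003]
 [ 0.175  0.985 -0.002]
 [-0.004 -0.001 -1.   ]]
[-102.15586692 -215.44006508  -21.79702664]
```

```bash
python3 -m jog '{"dp":[[-100,-215,-20],[-100,-215,-20],[-100,-215,-20],[-100,-215,-20],[-100,-215,-20],[-100,-215,-20],[-100,-215,-20]],"delta_rot":[[0,0,0],[0,0,0],[0,0,0],[0,0,0],[0,0,0],[0,0,0],[0,0,0]],"gripper":[-0.3,-0.3,-0.3,-0.3,-0.3,-0.3,-0.3]}'
python3 - <<'E'
from h import *; import cv2
o=robot.get_obs();print(np.round(o["q"],4),o["position"]); c=cam("wrist")
im=robot.camera("wrist"); cv2.imwrite("pics/w1.png",im[:,:,::-1])
for a in [0]: print(w2px("wrist",[.64,-.2,.08],c),w2px("wrist",[.5405,-.243,.128],c))
E
```

```text
time: 3.0
position: [0.4469, -0.1956, 0.2963]
tool_rot: [0.087, 0.996, 0.0, -0.0]
ft_force: [0.7, -0.3, -0.1]
grip_width: 0.0305
grip_force: 0.0
[-6.4240e-01  2.5220e-01  1.6697e+00  4.0000e-04  1.2207e+00 -2.0396e+00] [ 0.44686157 -0.19561507  0.29629814]
[346.52882525 363.00179649] [289.98678006 314.11463578]
```

View pics/w1.png

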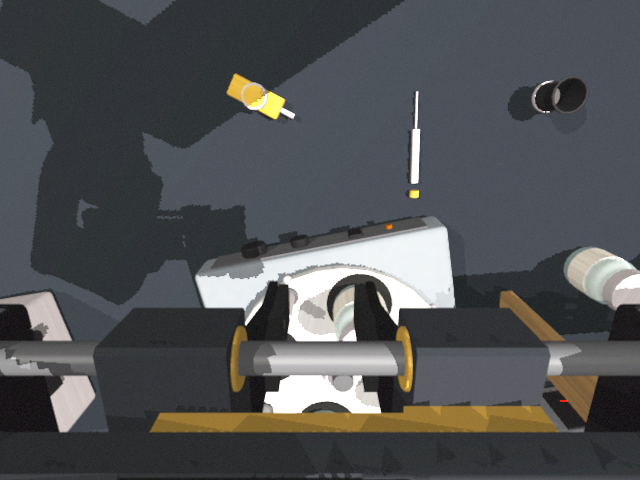

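```bash
python3 - <<'E'
from h import *
o=robot.get_obs();A=R.from_quat(o["tool_rot"]).as_matrix()
print(A.T@(np.array([.5405,-.2435,.112])-o["position"])*1e3)
E
```

```text
[-101.27810668  -32.36046991  184.02277543]
```

```bash
python3 -m jog '{"dp":[[-50,-16,50],[-101,-32,90],[-101,-32,120],[-101,-32,120],[-101,-32,140],[-101,-32,160],[-101,-32,175],[-101,-32,184],[-101,-32,184],[-101,-32,184],[-101,-32,184]],"delta_rot":[[0,0,0],[0,0,0],[0,0,0],[0,0,0],[0,0,0],[0,0,0],[0,0,0],[0,0,0],[0,0,0],[0,0,0],[0,0,0]],"gripper":[-0.3,-0.3,-0.3,-0.3,-0.3,-0.3,-0.3,-0.3,-0.3,-0.5,-0.5]}'
python3 - <<'E'
from h import *; import cv2
np.set_printoptions(precision=3,suppress=True)
o=robot.get_obs();A=R.from_quat(o["tool_rot"]).as_matrix();p=o["position"];print(p,o["ft_force"])
ims=[robot.camera(n)[:,:,::-1] for n in ["side","wrist"]]
a=cv2.resize(ims[0][60:300,160:480],(640,480)); cv2.imwrite("pics/p2.png",np.hstack([cv2.resize(x,(400,300)) for x in (a,ims[1])]))
C=np.array([.640,-.199]); yaw0=np.arctan2(A[1,1],A[0,1]); print(np.degrees(yaw0))
for th in np.r_[np.radians(np.linspace(204.4,137.5,12)),np.radians([135.5,134])]:
    t=np.r_[C+.11*np.array([np.cos(th),np.sin(th)]),.112]
    print(round(np.degrees(th),1),(A.T@(t-p)*1e3).round(1))
E
```

```text
time: 4.15
position: [0.5417, -0.244, 0.1139]
tool_rot: [0.086, 0.996, -0.001, 0.001]
ft_force: [-0.3, 0.2, 0.0]
grip_width: 0.0237
grip_force: 0.0
[ 0.542 -0.244  0.114] [-0.269  0.191  0.002]
80.1771469656189
204.4 [ 1.8 -0.7  1.9]
198.3 [7.8 9.3 1.9]
192.2 [12.8 19.8  1.8]
186.2 [16.6 30.9  1.8]
180.1 [19.2 42.2  1.8]
174.0 [20.6 53.8  1.8]
167.9 [20.8 65.5  1.8]
161.8 [19.7 77.1  1.8]
155.7 [17.4 88.6  1.8]
149.7 [13.9 99.7  1.8]
143.6 [  9.2 110.4   1.8]
137.5 [  3.4 120.5   1.8]
135.5 [  1.3 123.7   1.8]
134.0 [ -0.4 126.1   1.8]
```

View pics/p2.png

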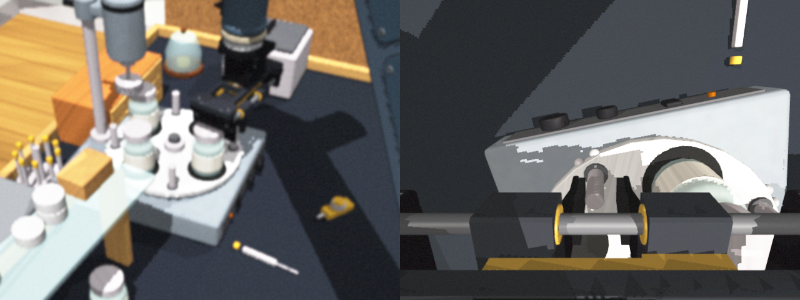

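```bash
python3 -m jog '{"dp":[[5,5,0],[9,12,0],[13,20,0],[16,30,0],[18.5,39,0],[20,48,0],[20.8,57,0],[20.8,66,0],[20,75,0],[18.5,84,0],[16.5,92,0],[14,99.7,0]],"delta_rot":[[0,0,0],[0,0,0],[0,0,0],[0,0,0.05],[0,0,0.1],[0,0,0.15],[0,0,0.2],[0,0,0.25],[0,0,0.3],[0,0,0.35],[0,0,0.4],[0,0,0.45]],"gripper":[-0.5,-0.5,-0.5,-0.5,-0.5,-0.5,-0.5,-0.5,-0.5,-0.5,-0.5,-0.5]}'
python3 - <<'E'
from h import *; import cv2
np.set_printoptions(precision=3,suppress=True)
o=robot.get_obs();A=R.from_quat(o["tool_rot"]).as_matrix();p=o["position"];print(p,o["ft_force"],o["moment"])
C=np.array([.640,-.199]); yaw0=np.arctan2(A[1,1],A[0,1]); print(np.degrees(yaw0),np.hypot(*(p[:2]-C)))
for th in np.radians([147,145,143,141,139,137.5,136,135,134,133,132]):
    t=np.r_[C+.11*np.array([np.cos(th),np.sin(th)]),.112]
    print(round(np.degrees(th),1),(A.T@(t-p)*1e3).round(1))
im=robot.camera("side"); cv2.imwrite("pics/p3.png",cv2.resize(im[60:300,160:480,::-1],(640,480)))
E
```

```text
time: 5.45
position: [0.5436, -0.1419, 0.1124]
tool_rot: [0.307, 0.952, 0.0, -0.001]
ft_force: [-0.6, -1.1, 0.1]
grip_width: 0.0216
grip_force: 0.5
[ 0.544 -0.142  0.112] [-0.628 -1.118  0.135] [-0.276  0.022 -0.058]
54.29001594339302 0.11205511466606376
147.0 [-1.7  4.7  0.4]
145.0 [-1.6  8.6  0.4]
143.0 [-1.6 12.4  0.4]
141.0 [-1.8 16.2  0.4]
139.0 [-2.1 20.1  0.4]
137.5 [-2.4 22.9  0.4]
136.0 [-2.8 25.8  0.4]
135.0 [-3.1 27.7  0.4]
134.0 [-3.4 29.6  0.4]
133.0 [-3.7 31.5  0.4]
132.0 [-4.1 33.3  0.4]
```

```bash
python3 -m jog '{"dp":[[-1.7,3,0],[-1.7,6,0],[-1.6,9,0],[-1.6,12,0],[-1.8,15,0],[-2,18,0],[-2.2,20.5,0],[-2.4,23,0],[-2.4,23,0],[-2.4,23,0]],"delta_rot":[[0,0,0.01],[0,0,0.02],[0,0,0.04],[0,0,0.06],[0,0,0.08],[0,0,0.1],[0,0,0.11],[0,0,0.12],[0,0,0.12],[0,0,0.12]],"gripper":[-0.5,-0.5,-0.5,-0.5,-0.5,-0.5,-0.5,-0.5,-0.5,-0.5]}'
cat > ang.py <<'E'
from h import *; import cv2
np.set_printoptions(precision=3,suppress=True)
o=robot.get_obs();A=R.from_quat(o["tool_rot"]).as_matrix();p=o["position"];print(p,o["ft_force"],o["moment"])
C=np.array([.640,-.199]); print("tool angle",np.degrees(np.arctan2(*(p[:2]-C)[::-1])),np.hypot(*(p[:2]-C)))
for th in np.radians([138,137,136,135,134,133,132]):
    t=np.r_[C+.11*np.array([np.cos(th),np.sin(th)]),.112]
    print(round(np.degrees(th),1),(A.T@(t-p)*1e3).round(1))
E
python3 - <<'E'
from ang import *
a=robot.camera("scene")[70:220,220:380,::-1];b=robot.camera("side")[110:260,230:390,::-1]
cv2.imwrite("pics/p4.png",np.hstack([cv2.resize(x,(400,375),interpolation=2) for x in (a,b)]))
E
```

```text
time: 6.5
position: [0.5602, -0.126, 0.1126]
tool_rot: [0.363, 0.932, 0.0, 0.0]
ft_force: [0.5, 0.9, 0.1]
grip_width: 0.0217
grip_force: 0.0
[ 0.56  -0.126  0.113] [0.477 0.928 0.134] [-0.057 -0.014  0.036]
tool angle 137.55997924956762 0.10815235137066664
138.0 [ 1.8 -0.8  0.6]
137.0 [1.8 1.1 0.6]
136.0 [1.8 3.  0.6]
135.0 [1.7 4.9 0.6]
134.0 [1.7 6.8 0.6]
133.0 [1.5 8.7 0.6]
132.0 [ 1.4 10.7  0.6]
```

View pics/p4.png

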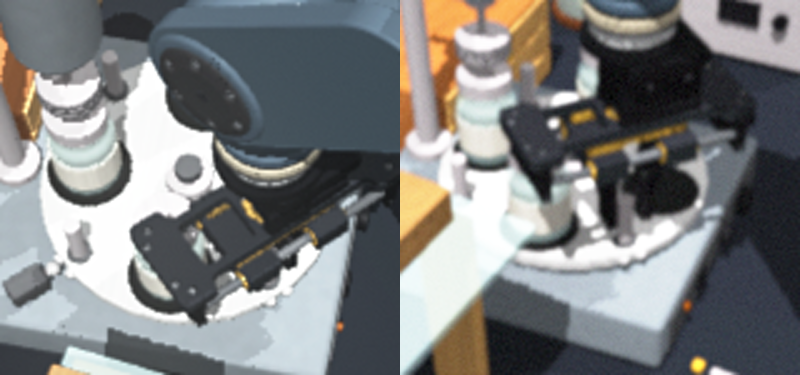

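```bash
python3 -m jog '{"dp":[[0,0,-15],[0,0,-35],[0,0,-60],[10,-10,-90],[40,-37,-110],[75,-70,-130],[110,-102,-130],[110,-102,-130],[110,-102,-130]],"delta_rot":[[0,0,0],[0,0,0],[0,0,0],[0,0,0],[0,0,0],[0,0,0],[0,0,0],[0,0,0],[0,0,0]],"gripper":[-0.5,-0.5,-0.5,-0.5,-0.5,-0.5,-0.5,-0.5,-0.5]}'
python3 - <<'E'
from ang import *
a=robot.camera("scene")[70:220,220:380,::-1];b=robot.camera("side")[110:260,230:390,::-1]
cv2.imwrite("pics/p5.png",np.hstack([cv2.resize(x,(400,375),interpolation=2) for x in (a,b)]))
E
```

```text
time: 7.5
position: [0.4094, -0.1265, 0.243]
tool_rot: [0.363, 0.932, 0.0, 0.001]
ft_force: [0.8, -0.6, -0.5]
grip_width: 0.022
grip_force: 0.0
[ 0.409 -0.126  0.243] [ 0.756 -0.592 -0.501] [-0.015  0.002  0.007]
tool angle 162.54691159892585 0.24178052498206998
138.0 [-108.8  101.4  131.3]
137.0 [-108.8  103.3  131.3]
136.0 [-108.8  105.2  131.3]
135.0 [-108.9  107.2  131.3]
134.0 [-109.   109.1  131.3]
133.0 [-109.1  111.   131.3]
132.0 [-109.3  112.9  131.3]
```

View pics/p5.png

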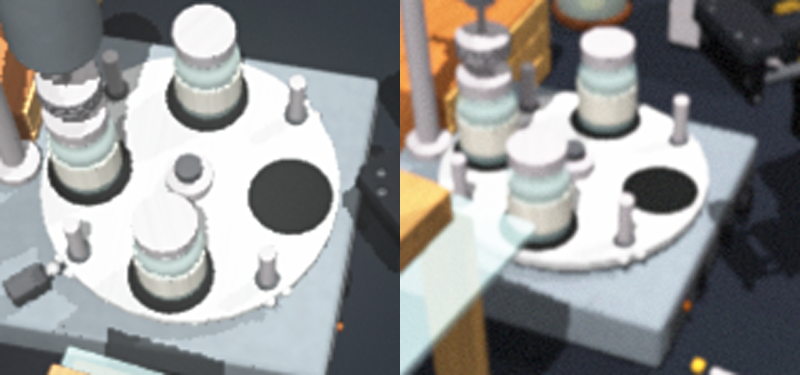

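```bash
cat > meas.py <<'E'
from h import *; import cv2
np.set_printoptions(precision=4,suppress=True)
def pad(n,box,z=.082):
    g=cv2.cvtColor(robot.camera(n),cv2.COLOR_RGB2GRAY); x0,y0,x1,y1=box
    m=(g[y0:y1,x0:x1]<70).astype(np.uint8); k,l,s,c=cv2.connectedComponentsWithStats(m)
    i=1+np.argmax(s[1:,4]); u,v=c[i]+[x0,y0]; return px2w(n,u,v,z)[:2],s[i]
E
python3 - <<'E'
from meas import *
print(pad("scene",(312,125,356,168)), pad("side",(478-230+0,0,0,0)) if 0 else pad("side",(316,170,356,200)))
S=[px2w("scene",220+.4*x,70+.4*y,.128)[:2] for x,y in [(265,252),(297,82),(113,57),(75,225)]]
T=[px2w("side",230+.4*(x-400),110+.4*y,.128)[:2] for x,y in [(625,200),(681,100),(528,67),(459,158)]]
for P in (S,T):
    P=np.array(P); C=P.mean(0); d=P-C; print(P.tolist(),C,np.hypot(*d.T),np.degrees(np.arctan2(d[:,1],d[:,0]))%360)
E
```

```text
(array([ 0.5552, -0.212 ]), array([  8,  10,  32,  28, 548], dtype=int32)) (array([ 0.5579, -0.2112]), array([  4,   8,  28,  17, 362], dtype=int32))
[[0.5644948773939872, -0.13291657661106832], [0.5714695060664404, -0.2879702571722104], [0.7235328697226213, -0.2793800237273037], [0.7140334121197809, -0.12433736645076676]] [ 0.6434 -0.2062] [0.1076 0.1089 0.1086 0.1081] [137.1283 228.6869 317.5837  49.1875]
[[0.5608696998066218, -0.13141633712013545], [0.5692473152197636, -0.2874781472149319], [0.7230590637823606, -0.27858211197844274], [0.714949186770413, -0.12518117103462845]] [ 0.642  -0.2057] [0.11   0.1095 0.109  0.1086] [137.5472 228.3427 318.0156  47.8234]
```

```bash
python3 - <<'E'
from meas import *
g=cv2.cvtColor(cv2.imread("pics/scene0.png"),cv2.COLOR_BGR2GRAY).astype(float)
g=cv2.GaussianBlur(g,(3,3),0)
def fit(pts):
    W=np.array([px2w("scene",u,v,.06)[:2] for u,v in pts]); 
    vx,vy,x,y=cv2.fitLine(W.astype(np.float32),cv2.DIST_HUBER,0,1e-3,1e-3).ravel(); 
    r=(W-[x,y])@[-vy,vx]; return np.degrees(np.arctan2(vy,vx)),x,y,np.abs(r).mean(),len(W)
pts=[]
for v in range(108,222,2):
    u0=371-(v-101)*21/126; us=np.arange(int(u0)-7,int(u0)+8); d=np.diff(g[v,us]); pts.append((us[np.argmin(d)]+.5,v))
print("front",fit(pts))
pts=[]
for u in range(215,345,2):
    v0=205+(u-205)*22/145; vs=np.arange(int(v0)-7,int(v0)+8); d=np.diff(g[vs,u]); pts.append((u,vs[np.argmin(d)]+.5))
print("left",fit(pts))
E
```

```text
front (np.float32(-88.342514), np.float32(0.5062162), np.float32(-0.21702461), np.float64(0.000677887120525405), 57)
left (np.float32(2.0669785), np.float32(0.6387837), np.float32(-0.061396707), np.float64(0.00423830912092683), 65)
```

```bash
python3 - <<'E'
from meas import *
from scipy.optimize import least_squares
t=np.linspace(0,2*np.pi,60)
def rings(x,y,L): return np.concatenate([np.c_[x+r*np.cos(t),y+r*np.sin(t),0*t+z] for r,z in L])
J=[(.028,0),(.028,.053),(.025,.069),(.025,.085)]; B=[(.017,0),(.017,.05),(.007,.088)]; N=[(.03,0),(.03,.034)]
c=cam("side")
def bb(x,y,L):
    q=np.array([w2px("side",p,c) for p in rings(x,y,L)]); return np.r_[q.min(0),q.max(0)]
robot.camera("side")
for n,L,x0 in [("jar",J,(.59,.12)),("oil_bottle",B,(.6,.23)),("tin",N,(.61,.33)),("loupe",[(.019,0),(.019,.045)],(.39,.07))]:
    for d in robot.search_frame(n,"side")[:1]:
        s=least_squares(lambda p:bb(*p,L)-d["rect"],x0); print(n,round(d["score"],2),np.round(d["rect"]),s.x,s.fun)
E
```

```text
jar 0.68 [232. 271. 265. 320.] [0.6029 0.117 ] [ 0.8229 -0.5167 -0.8886  0.5341]
oil_bottle 0.73 [206. 323. 226. 362.] [0.6071 0.2266] [-1.7584 -0.4673  1.8508  0.3892]
tin 0.6 [159. 378. 197. 419.] [0.6162 0.3309] [-1.6814 -2.1505  1.7643  1.8413]
loupe 0.72 [352. 309. 372. 334.] [0.3888 0.0714] [-1.5717 -3.2973  1.5106  3.0705]
```

```bash
python3 -m jog '{"dp":[[104,143,-7],[104,143,-7],[104,143,-7],[104,143,-7],[104,143,-7],[104,143,-7],[104,143,-7],[104,143,-7],[104,143,-7],[104,143,-7],[104,143,-7],[104,143,-7]],"delta_rot":[[0,0,0.15],[0,0,0.3],[0,0,0.45],[0,0,0.6],[0,0,0.75],[0,0,0.9],[0,0,1.05],[0,0,1.2],[0,0,1.35],[0,0,1.5],[0,0,1.65],[0,0,1.78]],"gripper":[1,1,1,1,1,1,1,1,1,1,1,1]}'
python3 - <<'E'
from meas import *
o=robot.get_obs();A=R.from_quat(o["tool_rot"]).as_matrix();p=o["position"]; print(p,o["q"])
def tgt(psi,al):
    z=np.array([np.cos(al)*np.cos(psi),np.cos(al)*np.sin(psi),-np.sin(al)]); y=np.array([np.sin(psi),-np.cos(psi),0]); return np.c_[np.cross(y,z),y,z]
for al in (60,45,30):
  B=tgt(.15,np.radians(al)); rv=R.from_matrix(A.T@B).as_rotvec(); print(al,rv,np.linalg.norm(rv)/.15)
print(A.T@(np.array([.42,.085,.22])-p)*1e3)
E
```

```text
time: 9.15
position: [0.4298, 0.0489, 0.2494]
tool_rot: [0.939, 0.343, -0.0, -0.0]
ft_force: [-0.1, -0.5, 0.2]
grip_width: 0.0869
grip_force: 0.0
[0.4298 0.0489 0.2494] [-0.1461  0.2287  1.8564  0.      1.0568  0.7246]
60 [-0.1442  0.5105  0.5373] 5.033427805532693
45 [-0.2161  0.7653  0.5212] 6.338813772579599
30 [-0.2879  1.0199  0.4983] 7.807289154351218
[ 15.7387 -33.8967  29.3987]
```

```bash
cat > goto.py <<'E'
from meas import *
def tgt(psi,al):
    z=np.array([np.cos(al)*np.cos(psi),np.cos(al)*np.sin(psi),-np.sin(al)]); y=np.array([np.sin(psi),-np.cos(psi),0]); return np.c_[np.cross(y,z),y,z]
def rel(p1,psi,al):
    o=robot.get_obs();A=R.from_quat(o["tool_rot"]).as_matrix();p=o["position"]
    return (A.T@(np.array(p1)-p)*1e3).round(1), R.from_matrix(A.T@tgt(psi,np.radians(al))).as_rotvec().round(3)
E
python3 -c "
from goto import *
for a in (45,30): print(rel([.49,.09,.25],0,a))"
```

```text
(array([72.5,  7.4, -0.6]), array([-0.275,  0.753,  0.663]))
(array([72.5,  7.4, -0.6]), array([-0.366,  1.003,  0.634]))
```

```bash
python3 -m jog '{"dp":[[72.5,7.4,0],[72.5,7.4,0],[72.5,7.4,0],[72.5,7.4,0],[72.5,7.4,0],[72.5,7.4,0],[72.5,7.4,0],[72.5,7.4,0],[72.5,7.4,0],[72.5,7.4,0]],"delta_rot":[[-0.366,1.003,0.634],[-0.366,1.003,0.634],[-0.366,1.003,0.634],[-0.366,1.003,0.634],[-0.366,1.003,0.634],[-0.366,1.003,0.634],[-0.366,1.003,0.634],[-0.366,1.003,0.634],[-0.366,1.003,0.634],[-0.366,1.003,0.634]],"gripper":[1,1,1,1,1,1,1,1,1,1]}' 8
python3 - <<'E'
from goto import *
o=robot.get_obs();print(o["q"],o["position"]);print(R.from_quat(o["tool_rot"]).as_matrix())
print(rel([.53,.118,.10],0,30))
c=cam("wrist"); im=robot.camera("wrist"); cv2.imwrite("pics/w6.png",im[:,:,::-1])
for P in [(.603,.118,0),(.603,.118,.085),(.607,.227,.0)]: print(w2px("wrist",P,c))
for n in ("jar","oil_bottle"): print(n,[(np.round(d["rect"]),round(d["score"],2)) for d in robot.search_frame(n,"wrist")][:3])
E
```

```text
time: 10.15
position: [0.4901, 0.1112, 0.2492]
tool_rot: [0.918, 0.129, 0.372, -0.05]
ft_force: [0.1, 1.2, -0.1]
grip_width: 0.0868
grip_force: 0.0
[-0.2057  0.2093  2.2827  1.7499  0.332  -0.5521] [0.4901 0.1112 0.2492]
[[ 0.6894  0.274   0.6706]
 [ 0.1996 -0.9617  0.1877]
 [ 0.6964  0.0045 -0.7177]]
(array([-75.1,   3.7, 135.1]), array([-0.217,  0.274,  0.175]))
[340.2901 272.9523]
[344.5734 241.922 ]
[254.5992 246.9477]
jar [(array([315., 220., 369., 292.]), 0.96), (array([550., 174., 640., 305.]), 0.33)]
oil_bottle [(array([234., 201., 270., 256.]), 0.74), (array([549., 173., 638., 304.]), 0.19)]
```

```bash
python3 -m jog '{"dp":[[0,0,0],[0,0,0],[0,0,0],[0,0,0],[0,0,0],[0,0,0],[0,0,0],[0,0,0],[0,0,0],[0,0,0],[0,0,0],[0,0,0]],"delta_rot":[[-0.217,0.274,0.175],[-0.217,0.274,0.175],[-0.217,0.274,0.175],[-0.217,0.274,0.175],[-0.217,0.274,0.175],[-0.217,0.274,0.175],[-0.217,0.274,0.175],[-0.217,0.274,0.175],[-0.217,0.274,0.175],[-0.217,0.274,0.175],[-0.217,0.274,0.175],[-0.217,0.274,0.175]],"gripper":[1,1,1,1,1,1,1,1,1,1,1,1]}'
python3 - <<'E'
from goto import *
from scipy.optimize import least_squares
o=robot.get_obs();print(o["q"],o["position"]);print(R.from_quat(o["tool_rot"]).as_matrix())
print(rel([.52,.118,.10],0,30))
c=cam("wrist"); im=robot.camera("wrist"); cv2.imwrite("pics/w7.png",im[:,:,::-1])
t=np.linspace(0,2*np.pi,60)
def rings(x,y,L): return np.concatenate([np.c_[x+r*np.cos(t),y+r*np.sin(t),0*t+z] for r,z in L])
J=[(.028,0),(.028,.053),(.025,.069),(.025,.085)]; B=[(.017,0),(.017,.05),(.007,.088)]
def bb(x,y,L):
    q=np.array([w2px("wrist",p,c) for p in rings(x,y,L)]); return np.r_[q.min(0),q.max(0)]
for n,L,x0 in [("jar",J,(.59,.12)),("oil_bottle",B,(.6,.23))]:
    for d in robot.search_frame(n,"wrist")[:1]:
        s=least_squares(lambda p:bb(*p,L)-d["rect"],x0); print(n,round(d["score"],2),np.round(d["rect"]),s.x,s.fun)
E
```

```text
time: 11.5
position: [0.497, 0.1145, 0.2534]
tool_rot: [0.868, -0.001, 0.497, 0.001]
ft_force: [0.2, 0.3, -0.0]
grip_width: 0.087
grip_force: 0.0
[ 0.0183  0.3993  2.4416  3.1689  0.7395 -1.5814] [0.497  0.1145 0.2534]
[[ 0.5061 -0.0024  0.8625]
 [-0.0003 -1.     -0.0026]
 [ 0.8625  0.0011 -0.5061]]
(array([-120.7,   -3.7,   97.5]), array([ 0.003,  0.007, -0.   ]))
jar 0.69 [291. 282. 342. 342.] [0.618  0.1186] [ -0.8798 -12.1698   0.8841  10.9378]
```

View pics/w7.png

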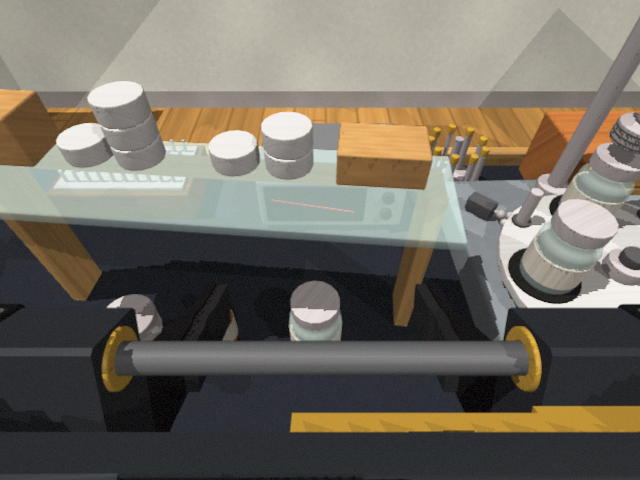

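```bash
python3 -c "
from goto import *
print(px2w('wrist',316,301,.085),px2w('wrist',291,300,.085),px2w('wrist',340,300,.085),px2w('wrist',316,283,.085),px2w('wrist',316,319,.085))
for P in [[.52,.118,.12],[.52,.118,.06],[.52,.118,.035]]: print(rel(P,0,30))"
```

```text
[0.6038 0.1186 0.085 ] [0.605  0.1432 0.085 ] [0.6049 0.0949 0.085 ] [0.6252 0.1187 0.085 ] [0.5839 0.1185 0.085 ]
(array([-103. ,   -3.7,   87.5]), array([ 0.003,  0.008, -0.   ]))
(array([-154.8,   -3.8,  117.9]), array([ 0.003,  0.008, -0.   ]))
(array([-176.3,   -3.8,  130.6]), array([ 0.003,  0.008, -0.   ]))
```

```bash
python3 -m jog '{"dp":[[-40,-2,28],[-75,-4,56],[-110,-4,84],[-145,-4,110],[-170,-4,126],[-183,-4,135],[-183,-4,135],[-183,-4,135],[-183,-4,135]],"delta_rot":[[0,0,0],[0,0,0],[0,0,0],[0,0,0],[0,0,0],[0,0,0],[0,0,0],[0,0,0],[0,0,0]],"gripper":[1,1,1,1,1,1,1,1,1]}'
python3 - <<'E'
from goto import *
o=robot.get_obs();print(o["q"],o["position"],o["ft_force"])
print(rel([.6205,.1185,.027],0,30))
E
```

```text
time: 12.55
position: [0.5206, 0.1185, 0.0284]
tool_rot: [0.868, -0.0, 0.497, 0.001]
ft_force: [-0.1, 0.2, 0.6]
grip_width: 0.087
grip_force: 0.0
[ 0.0317  1.2433  2.4271  3.1712  1.5697 -1.555 ] [0.5206 0.1185 0.0284] [-0.0725  0.2462  0.5857]
(array([49.3, -0.2, 86.9]), array([0.002, 0.006, 0.   ]))
```

```bash
python3 -m jog '{"dp":[[12,0,22],[24,0,43],[35,0,62],[43,0,76],[48,0,85],[49.3,0,87],[49.3,0,87],[49.3,0,87],[49.3,0,87],[49.3,0,87],[49.3,0,87]],"delta_rot":[[0,0,0],[0,0,0],[0,0,0],[0,0,0],[0,0,0],[0,0,0],[0,0,0],[0,0,0],[0,0,0],[0,0,0],[0,0,0]],"gripper":[1,1,1,1,1,1,1,-0.2,-0.2,-0.2,-0.2]}' 20
python3 - <<'E'
from goto import *
o=robot.get_obs();print(o["q"],o["position"],o["ft_force"])
E
```

```text
time: 13.65
position: [0.6198, 0.1182, 0.0247]
tool_rot: [0.868, -0.0, 0.496, 0.001]
ft_force: [0.4, -0.7, -0.3]
grip_width: 0.0629
grip_force: 0.0
[ 0.0223  1.0697  2.182   3.1653  1.1481 -1.5696] [0.6198 0.1182 0.0247] [ 0.4426 -0.6794 -0.284 ]
```

```bash
python3 -m jog '{"dp":[[0,0,0],[0,0,0],[0,0,0],[0,0,0],[0,0,0]],"delta_rot":[[0,0,0],[0,0,0],[0,0,0],[0,0,0],[0,0,0]],"gripper":[-0.2,-0.2,-0.2,-0.2,-0.2]}' 20
```

```text
time: 14.15
position: [0.62, 0.1182, 0.0248]
tool_rot: [0.868, -0.001, 0.496, 0.001]
ft_force: [-1.0, 1.7, -0.6]
grip_width: 0.0553
grip_force: 20.0
```

```bash
python3 - <<'E'
from goto import *
A=tgt(0,np.radians(30))
f=lambda d:(A.T@np.array(d)).round(1)
print("lift12",f([0,0,12]),"lift20",f([0,0,20]),"back40",f([-40,0,20]),"back85",f([-85,0,20]),f([-85,0,40]),f([-85,0,80]))
E
```

```text
lift12 [10.4  0.  -6. ] lift20 [ 17.3   0.  -10. ] back40 [ -2.7   0.  -44.6] back85 [-25.2   0.  -83.6] [ -7.9   0.  -93.6] [  26.8    0.  -113.6]
```

```bash
python3 -m jog '{"dp":[[5,0,-3],[10.4,0,-6],[17.3,0,-10],[12,0,-20],[5,0,-32],[-3,0,-45],[-12,0,-60],[-20,0,-75],[-25,0,-84],[-25,0,-84]],"delta_rot":[[0,0,0],[0,0,0],[0,0,0],[0,0,0],[0,0,0],[0,0,0],[0,0,0],[0,0,0],[0,0,0],[0,0,0]],"gripper":[-0.2,-0.2,-0.2,-0.2,-0.2,-0.2,-0.2,-0.2,-0.2,-0.2]}' 25
python3 - <<'E'
from goto import *
o=robot.get_obs();print(o["q"],o["position"],o["ft_force"],o["moment"])
robot.camera("side");robot.camera("scene"); c=cam("side")
p=o["position"]; b=p+[-.0155,0,-.0247+.0]; print("expect jar base",b,w2px("side",b),w2px("side",b+[0,0,.085]),w2px("scene",b+[0,0,.085]))
for k in("side","scene"): print([(np.round(d["rect"]),round(d["score"],2)) for d in robot.search_frame("jar",k)][:3])
for n in ("oil_bottle","tin"): print(n,[(np.round(d["rect"]),round(d["score"],2)) for d in robot.search_frame(n,"side")][:1])
E
```

```text
time: 15.15
position: [0.534, 0.1184, 0.0459]
tool_rot: [0.869, -0.001, 0.495, 0.001]
ft_force: [0.6, -0.8, -3.5]
grip_width: 0.055
grip_force: 25.0
[ 0.0299  1.1503  2.4057  3.1702  1.4501 -1.5593] [0.534  0.1184 0.0459] [ 0.619  -0.8298 -3.5031] [-0.0357  1.0678 -0.025 ]
expect jar base [0.5185 0.1184 0.0212] [288.3841 317.5433] [287.1808 289.5812] [321.476  303.6637]
[(array([274., 279., 303., 317.]), 0.76)]
[]
oil_bottle [(array([208., 323., 225., 361.]), 0.86)]
tin [(array([158., 374., 197., 420.]), 0.8)]
```

```bash
python3 - <<'E'
from goto import *
A=tgt(0,np.radians(30))
for P in ([.536,.118,.12],[.536,.118,.2],[.536,.04,.205],[.54,-.09,.205],[.56,-.19,.205],[.573,-.211,.205]): print(rel(P,0,30))
E
```

```text
(array([ 63.2,   0.4, -37.1]), array([0.003, 0.006, 0.   ]))
(array([132.2,   0.6, -77.5]), array([0.003, 0.006, 0.   ]))
(array([136.5,  78.6, -79.8]), array([0.003, 0.006, 0.   ]))
(array([138.5, 208.6, -76. ]), array([0.003, 0.006, 0.   ]))
(array([148.6, 308.5, -58.5]), array([0.003, 0.006, 0.   ]))
(array([155.2, 329.5, -47.2]), array([0.003, 0.006, 0.   ]))
```

```bash
python3 -m jog '{"dp":[[32,0,-18],[63,0,-37],[98,0,-57],[132,0,-77],[136,30,-79],[137,70,-79],[137,110,-79],[138,150,-78],[138,190,-77],[140,230,-73],[144,265,-67],[148,300,-60]],"delta_rot":[[0,0,0],[0,0,0],[0,0,0],[0,0,0],[0,0,0],[0,0,0],[0,0,0],[0,0,0],[0,0,0],[0,0,0],[0,0,0],[0,0,0]],"gripper":[-0.2,-0.2,-0.2,-0.2,-0.2,-0.2,-0.2,-0.2,-0.2,-0.2,-0.2,-0.2]}'
python3 - <<'E'
from goto import *
o=robot.get_obs();print(o["q"],o["position"],o["ft_force"])
for P in ([.573,-.211,.205],[.573,-.211,.15],[.573,-.211,.125],[.573,-.211,.107]): print(rel(P,0,30))
E
```

```text
time: 16.65
position: [0.5572, -0.1836, 0.2049]
tool_rot: [0.868, -0.001, 0.496, 0.002]
ft_force: [1.3, 1.0, -1.9]
grip_width: 0.0551
grip_force: 25.0
[-0.8817  0.5744  2.2636  2.0849  0.8645 -1.2662] [ 0.5572 -0.1836  0.2049] [ 1.2507  1.0307 -1.9449]
(array([ 8.1, 27.3, 13.7]), array([ 0.004,  0.009, -0.   ]))
(array([-39.3,  27.2,  41.6]), array([ 0.004,  0.009, -0.   ]))
(array([-60.8,  27.2,  54.3]), array([ 0.004,  0.009, -0.   ]))
(array([-76.3,  27.2,  63.4]), array([ 0.004,  0.009, -0.   ]))
```

```bash
python3 -m jog '{"dp":[[4,14,7],[8,27,14],[8,27,14],[-10,27,25],[-30,27,36],[-39,27,42],[-48,27,47],[-48,27,47]],"delta_rot":[[0,0.005,0],[0,0.01,0],[0,0.01,0],[0,0.01,0],[0,0.01,0],[0,0.01,0],[0,0.01,0],[0,0.01,0]],"gripper":[-0.2,-0.2,-0.2,-0.2,-0.2,-0.2,-0.2,-0.2]}'
python3 - <<'E'
from goto import *
o=robot.get_obs();p=o["position"];print(o["q"],p,o["ft_force"]); print(R.from_quat(o["tool_rot"]).as_matrix()[:,2])
b=p-[.0158,0,.0248]
w=cam("wrist");W=robot.camera("wrist")
for n in("scene","side"): print(n,"base",w2px(n,b),"lid",w2px(n,b+[0,0,.085]), [(np.round(d["rect"]),round(d["score"],2)) for d in [robot.camera(n)]and robot.search_frame("jar",n)][:6])
print(w2px("wrist",b+[0,0,.085],w),w2px("wrist",[.557,-.211,.082],w))
a=robot.camera("scene")[70:220,220:380,::-1];b2=robot.camera("side")[110:260,230:390,::-1]
cv2.imwrite("pics/p8.png",np.vstack([np.hstack([cv2.resize(x,(400,300),interpolation=2) for x in (a,b2)]),cv2.copyMakeBorder(cv2.resize(W[:,:,::-1],(400,300)),0,0,0,400,cv2.BORDER_CONSTANT)]))
E
```

```text
time: 17.45
position: [0.5732, -0.2071, 0.138]
tool_rot: [0.866, -0.001, 0.5, -0.0]
ft_force: [0.6, 0.7, -3.3]
grip_width: 0.0551
grip_force: 25.0
[-0.8935  0.7727  2.2223  2.1733  0.9583 -1.4299] [ 0.5732 -0.2071  0.138 ] [ 0.591   0.7431 -3.3017]
[ 0.8654 -0.0005 -0.501 ]
scene base [337.2697 142.2452] lid [338.3195 118.4043] [(array([324., 105., 352., 142.]), 0.94), (array([235., 394., 260., 426.]), 0.56)]
side base [334.2995 175.7741] lid [336.3008 143.1854] [(array([324., 138., 351., 184.]), 0.92), (array([158., 377., 199., 420.]), 0.72), (array([350., 307., 372., 334.]), 0.26)]
[319.8006 244.1886] [327.6607 383.6212]
```

View pics/p8.png

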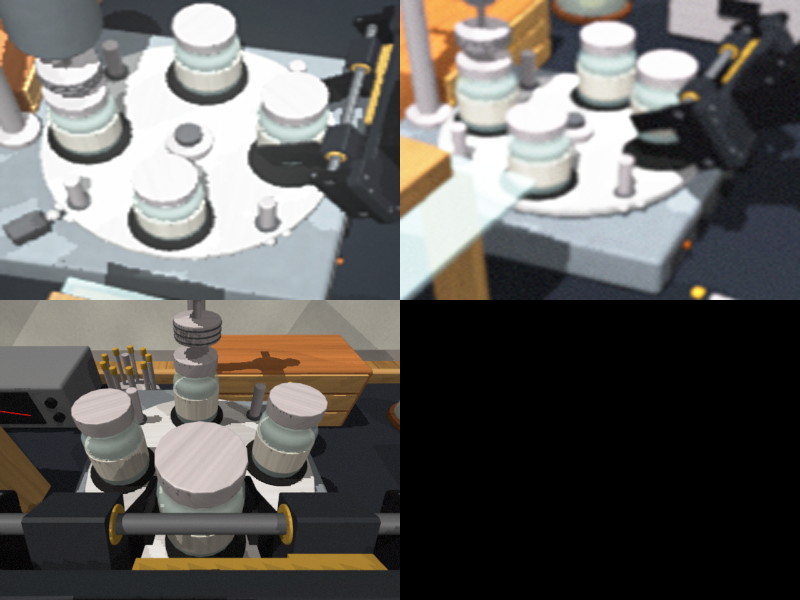

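```bash
python3 - <<'E'
from goto import *
p=robot.get_obs()["position"]; b=p-[.0158,0,.0248]; t=np.linspace(0,2*np.pi,90)
for z in (.085,.069):
  q=np.array([w2px("wrist",b+[.025*np.cos(a),.025*np.sin(a),z]) for a in t]); print(z,q.min(0),q.max(0))
from scipy.optimize import least_squares
for n,r in (("scene",(324,105,352,142)),("side",(324,138,351,184))):
  print(n,px2w(n,(r[0]+r[2])/2,r[1]+11.5 if n=="scene" else r[1]+9,.198))
print(p,b)
E
```

```text
0.085 [242.8092 192.6124] [398.1334 310.3022]
0.069 [249.6029 222.9842] [391.2213 337.5774]
scene [ 0.5588 -0.2111  0.198 ]
side [ 0.5502 -0.1954  0.198 ]
[ 0.5741 -0.2085  0.1403] [ 0.5583 -0.2085  0.1155]
```

```bash
python3 -m jog '{"dp":[[-6,1,3.5],[-12,2,7],[-18,2.5,10],[-22,2.5,12],[-24,2.5,13],[-26,2.5,14],[-26,2.5,14],[-26,2.5,14]],"delta_rot":[[0,0,0],[0,0,0],[0,0,0],[0,0,0],[0,0,0],[0,0,0],[0,0,0],[0,0,0]],"gripper":[-0.2,-0.2,-0.2,-0.2,-0.2,-0.2,-0.2,-0.2]}'
python3 - <<'E'
from goto import *
o=robot.get_obs();print(o["position"],o["ft_force"],R.from_quat(o["tool_rot"]).as_matrix()[:,2])
E
```

```text
time: 18.6
position: [0.5732, -0.211, 0.11]
tool_rot: [0.866, -0.001, 0.501, 0.001]
ft_force: [0.2, 0.5, -3.2]
grip_width: 0.0554
grip_force: 25.0
[ 0.5732 -0.211   0.11  ] [ 0.181   0.5004 -3.2108] [ 0.8671 -0.0025 -0.4982]
```

```bash
python3 -m jog '{"dp":[[-0.9,0,0.5],[-1.7,0,1],[-2.3,0,1.3],[-2.8,0,1.6],[-2.8,0,1.6]],"delta_rot":[[0,0,0],[0,0,0],[0,0,0],[0,0,0],[0,0,0]],"gripper":[-0.2,-0.2,-0.2,-0.2,-0.2]}'
```

```text
time: 19.1
position: [0.5733, -0.2111, 0.1071]
tool_rot: [0.865, -0.001, 0.501, 0.001]
ft_force: [-0.5, -1.0, -1.1]
grip_width: 0.0552
grip_force: 25.0
```

```bash
python3 -m jog '{"dp":[[-0.5,0,0.3],[-0.9,0,0.5],[-0.9,0,0.5]],"delta_rot":[[0,0,0],[0,0,0],[0,0,0]],"gripper":[-0.2,-0.2,-0.2]}'
```

```text
time: 19.4
position: [0.5735, -0.2111, 0.1069]
tool_rot: [0.865, -0.0, 0.502, 0.001]
ft_force: [-3.7, 0.2, 5.3]
grip_width: 0.0553
grip_force: 25.0
```

```bash
python3 -m jog '{"dp":[[0,0,0],[0,0,0],[0,0,0],[0,0,0],[0,0,0],[0,0,0],[0,0,0]],"delta_rot":[[0,0,0],[0,0,0],[0,0,0],[0,0,0],[0,0,0],[0,0,0],[0,0,0]],"gripper":[0.35,0.4,0.5,0.6,0.6,0.6,0.6]}' 
python3 - <<'E'
from goto import *
W=robot.camera("wrist"); a=robot.camera("scene")[70:220,220:380,::-1];b2=robot.camera("side")[110:260,230:390,::-1]
cv2.imwrite("pics/p9.png",np.vstack([np.hstack([cv2.resize(x,(400,300),interpolation=2) for x in (a,b2)]),cv2.copyMakeBorder(cv2.resize(W[:,:,::-1],(400,300)),0,0,0,400,cv2.BORDER_CONSTANT)]))
E
```

```text
time: 20.1
position: [0.5731, -0.2111, 0.1056]
tool_rot: [0.866, -0.001, 0.501, 0.001]
ft_force: [0.1, -0.5, 0.6]
grip_width: 0.0693
grip_force: 0.0
```

Released; back away straight along the tool axis.

```bash
python3 -m jog '{"dp":[[0,0,-8],[0,0,-20],[0,0,-35],[0,0,-50],[0,0,-65],[0,0,-80],[0,0,-95],[0,0,-95],[0,0,-95],[0,0,-95],[0,0,-95],[0,0,-95]],"delta_rot":[[0,0,0],[0,0,0],[0,0,0],[0,0,0],[0,0,0],[0,0,0],[0,0,0],[0,0,0],[0,0,0],[0,0,0],[0,0,0],[0,0,0]],"gripper":[0.6,0.6,0.6,0.6,0.6,0.6,0.6,0.6,0.6,0.6,0.6,0.6]}' 
python3 - <<'E'
from goto import *
from scipy.optimize import least_squares
t=np.linspace(0,2*np.pi,60); J=[(.028,0),(.028,.053),(.025,.069),(.025,.085)]
W=robot.camera("wrist"); cs=robot.camera("scene"); sd=robot.camera("side")
for n in("scene","side"):
    c=cam(n)
    def bb(x,y):
        q=np.array([w2px(n,[x+r*np.cos(a),y+r*np.sin(a),.082+z],c) for r,z in J for a in t]); return np.r_[q.min(0),q.max(0)]
    for d in robot.search_frame("jar",n)[:4]:
        s=least_squares(lambda p:bb(*p)-d["rect"],(.557,-.211)); print(n,round(d["score"],2),np.round(d["rect"]),s.x,s.fun)
a=cs[70:220,220:380,::-1];b2=sd[110:260,230:390,::-1]
cv2.imwrite("pics/p10.png",np.vstack([np.hstack([cv2.resize(x,(400,300),interpolation=2) for x in (a,b2)]),np.hstack([cv2.resize(x[:,:,::-1],(400,300)) for x in(W,sd)])]))
E
```

```text
time: 21.45
position: [0.4911, -0.2106, 0.1529]
tool_rot: [0.866, -0.0, 0.501, 0.001]
ft_force: [-0.0, 0.1, 0.1]
grip_width: 0.0692
grip_force: 0.0
scene 0.87 [323. 113. 352. 159.] [ 0.5585 -0.2146] [ 0.134  -0.0535 -0.1339  0.0582]
side 0.78 [322. 149. 349. 194.] [ 0.5552 -0.2085] [ 0.2621 -0.5387 -0.2516  0.5068]
side 0.49 [202.  29. 375. 254.] [ 0.6922 -0.2454] [ 73.0905  97.9597 -76.1756 -84.2339]
```

View pics/p10.png

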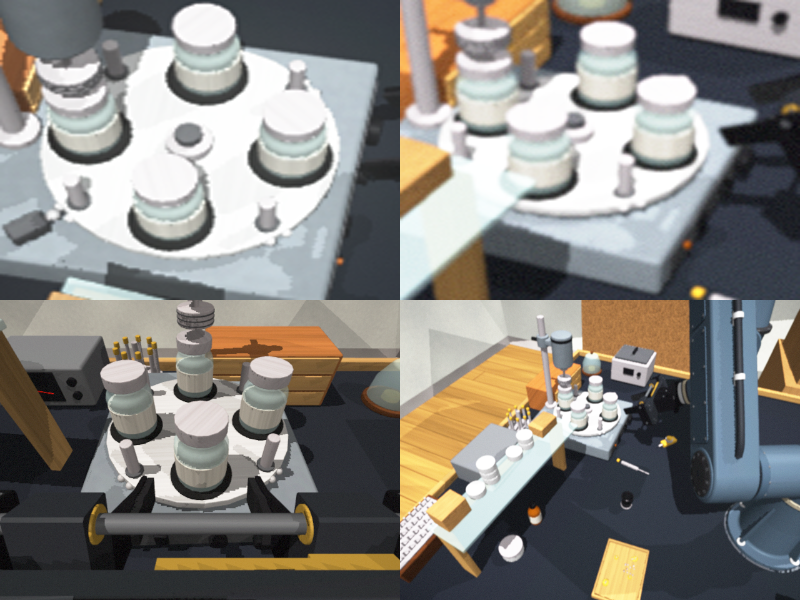

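The spare jar stands centred on the front pad: scene view lid at (294,120) in the composite, with an even black rim of pad around it. The other three jars are upright and the fingers are clear, so I'm handing in.

```bash
python3 -c "
from rig import robot
print(robot.hand_in())"
```

```text
the job is handed in; nothing more can be done
None
```

I turned the carousel until its free place was at the front, stood the spare jar upright on the middle of that pad, and handed the job in; the hand-in returned no verdict, but the last camera pictures showed all four jars upright and the gripper clear.

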